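# Guard the scraper, then light the panel

### The job

Clear the scraper off the trim panel by sliding its blade all the way into the slot of its wooden guard and letting go of it; then draw the torch straight out of its holster, tip it to shine down at about 45 degrees, and hold it there with its lens about 20 cm from the panel and its beam aimed at the middle of the panel. Finish while still holding the torch raised and still like that, touching nothing but the gripper, and leave everything else on the bench as it was.

Things in the scene. Friction and masses are not known exactly. Their poses are not given: they have to be found in the camera images.
- panel: Bare brown fibreboard trim panel with black wrapped edge, fixed flat on the bench, 260 mm (its x) by 280 mm (its y), 5 mm thick. Origin: centre of its underside.
- panel_mid (a point): Middle of the panel's upper face: where the torch must aim.
- scraper: Loose flat scraper on the panel, 0.12 kg. Wooden handle 24 mm wide (its y), 20 mm thick (z), from x = -65 to +50 mm; steel blade 50 mm wide, 3 mm thick, from x = +50 to +130 mm, at mid-thickness of the handle (10 mm above its underside). Origin: on the handle's underside, 50 mm behind the blade, near the balance point; x points to the blade's tip, z up.
- scraper_tip (a point): Middle of the blade's front edge: in the scraper's frame at (130, 0, 10) mm.
- guard: Blade guard: fixed wooden block 90 mm deep (its x), 100 mm wide (y), 66 mm high, with a level slot 60 mm wide, 12 mm high, 75 mm deep in its front face (-x, towards the robot), slot centre 40 mm above the bench. Origin: on the bench below the slot's mouth; x points into the slot. It stands left of the panel and the holster right, or the other way round.
- slot_mouth (a point): Centre of the slot's mouth, 40 mm above the bench. Only the blade fits in; the handle is too thick. Released, the scraper stays in the slot and droops a few degrees.
- slot_end (a point): Centre of the slot's closed end, 75 mm behind the mouth.
- holster: Fixed dark steel torch holster: a level square tube, inside 32 mm wide and high, 42 mm outside, 60 mm deep, open towards the robot (its -x), on a post and a base plate. Tube floor 57 mm, tube top 94 mm above the bench. A tongue 16 mm wide, 5 mm thick carries the torch from the mouth to 80 mm in front of it. Origin: on the bench below the mouth; x points into the tube.
- holster_mouth (a point): Centre line of the resting torch at the tube's mouth, 70 mm above the bench.
- torch: Loose torch, 195 mm long, 0.22 kg, level in the holster, head towards the robot, last 57 mm in the tube. Square handle 26 by 26 mm from x = -45 to +105 mm; round black head 38 mm across from x = -90 to -45 mm. Origin: on its centre line 48 mm in front of the tube's mouth, near the balance point, a good grip; x points from lens to tail. Comes free when drawn 60 mm along -x.
- torch_lens (a point): Centre of the torch's lens: in the torch's frame at (-90, 0, 0) mm.
- weight: Bystander: small steel knobbed weight, 40 mm across, 36 mm high, standing on the panel. Origin: centre of its underside.
- jar: Bystander: glue jar, 60 mm across, 75 mm high. Origin: centre of its underside.
- tape: Bystander: roll of tape lying flat, 90 mm across, 25 mm high. Origin: centre of its underside.
- screwdriver: Bystander: screwdriver lying on the bench, 190 mm long, 26 mm high. Origin: under its middle, its length along its x axis.

How it is judged:
On the way:
1. the scraper's blade is fully in the guard's slot and released, the torch still in its holster (x of scraper_tip in the frame of guard between 0.055 and 0.085 m and z of scraper_tip in the frame of guard between 0.03 and 0.05 m and horizontal distance between scraper_tip and slot_end below 0.03 m and angle between the x axis of scraper and the x axis of guard, either way round below 0.3 rad and contact force between the fingers and scraper below 0.2 N and linear speed of scraper below 0.03 m/s and distance of torch from where it was at the start of the episode below 0.02 m), for 0.3 s.
At the end, for the whole second after the job is handed in: Blade within 20 mm of the slot's end, released, at rest. Torch held still by the fingers alone, touching nothing else, 32 to 58 degrees below level, lens over 80 mm above the bench, the panel's middle 130 to 270 mm ahead of the lens and within 60 mm of the torch's axis (its y and z) (x of scraper_tip in the frame of guard between 0.055 and 0.085 m and z of scraper_tip in the frame of guard between 0.03 and 0.05 m and horizontal distance between scraper_tip and slot_end below 0.03 m and angle between the x axis of scraper and the x axis of guard, either way round below 0.3 rad and contact force between the fingers and scraper below 0.2 N and linear speed of each of scraper, torch below 0.03 m/s and contact force between the fingers and torch above 1 N and contact force between torch and holster below 0.1 N and contact force between torch and panel below 0.1 N and contact force between torch and guard below 0.1 N and contact force between torch and scraper below 0.1 N and height (world z) of torch_lens above 0.08 m and angle between torch's own x axis and vertical between 0.55 and 1.02 rad and x of panel_mid in the frame of torch between -0.36 and -0.22 m and y of panel_mid in the frame of torch between -0.06 and 0.06 m and z of panel_mid in the frame of torch between -0.06 and 0.06 m and angular speed of torch below 0.15 rad/s and contact force between torch and weight below 0.1 N and contact force between torch and jar below 0.1 N and contact force between torch and tape below 0.1 N and contact force between torch and screwdriver below 0.1 N); the arm keeps its last pose, push and grip.
It fails at once if another thing on the bench is moved more than 40 mm (distance of any of weight, jar, tape, screwdriver from where it was at the start of the episode above 0.04 m).
It also fails if it takes over 58 s, if anything falls off the work surface, if the arm or the gripper's body presses on something with over 40 N, if the wrist force passes 120 N, or if a joint passes its speed limit or range.

### The arm

A 6-joint arm with a two-finger parallel gripper is mounted at the origin on the work surface. World frame = base frame: x ahead of the robot, y to its left, z up, the work surface at z = 0. Lengths are in m, angles in rad, forces in N, time in s.
With the tool pointing down it reaches from about 0.275 to 0.775 m from the base axis. Payload 14.6 kg.
Tool frame: the origin (TCP) lies midway between the tips of the shut fingers; the grasp point (between the pads) lies 19 mm behind it; z points along the fingers, y is the line along which they close (so a half turn about z gives the same grasp; the last joint's range is limited). The gripper opens to 85 mm and grips with 20 to 120 N. Pads are 22 mm wide; open, the fingers measure 114 mm over their backs; the gripper's body (76 mm by 85 mm) begins 54 mm behind the grasp point. The pads swing forward as they close: fully open they stand 13 mm farther back than shut.
Start: joints at [0.965, 0.263, -0.048, 1.259, 0, 1.415], TCP at [0.229, 0.473, 0.231] pointing down, gripper open.
Joint ranges: [-2.65, 2.65], [-0.89, 1.7], [-1.18, 1.37], [-2.13, 2.11], [-1.35, 1.29], [-3.14, 3.14]. Speed limits (rad/s): [1.89, 1.89, 2.57, 2.79, 3.14, 3.14].

### API

Orientations are given as a 3x3 rotation matrix whose columns are the frame's x, y, z axes.
In Python, from station import env gives the robot as it stands.
- The arm moves only by the tool carry_out, never from a script. Its argument "motion" is a list of rows, each a list of 3 entries, a list of its own where there are three numbers: the shift along the tool's x, y, z normalised to -1 to 1, where 1 is 0.025 m, then the turn about the tool's z normalised to -1 to 1, where 1 is 4 degrees, then the opening, from -1 (shut) to 1 (fully open). In form: [[[dx, dy, dz], twist, hand], ...]. A call has exactly 8 rows; each row shifts and turns the commanded pose from where the row before left it, along the tool's axes as they then stand; what a row does not reach is not made up. A row lasts 1/10 s, in which the tool goes at most 50 mm and 8.59 degrees, less where a joint would pass 70% of its speed; a pose out of reach is approached as far as the arm can. A call with a number of a shift or a turn outside -1 to 1 is refused whole. A call with a gripper value outside its range is refused whole. The fingers move at their own pace and stop on an object; "newtons" is the grip in N (left out, the last holds). Time passes only in rows, so rows that do not move let the fingers close, or fill a call up. It gives the time, the measured TCP pose, the force, the opening and the grip force at its end, in the units of the state.
- env.read_state(): the state, without advancing time (a new reading comes with each control period).
- env.camera(name): name is "side" or "top"; returns a dict with "img" (400x640x3 uint8, red, green, blue), "K" (3x3 intrinsics, pixels), "k1" (the pictures are not rectified: a ray, as slopes to the right and down, at radius r is drawn at 1 + k1 r^2 times it, then the intrinsics apply), "origin" and "attitude" of the camera in the world. Camera axes: x right, y down, z forward; pixel columns grow to the right and rows downward; lengths in m; the calibration is good to about 2 mm. A picture is of the moment at which its call begins. There is no depth.
- env.job_done(): hands the job in; it is judged then, once.
Trained networks look in a picture, given as the dict that the camera call returned (one of the last four; its "shot" number tells which), for a name from the list of things; names that differ only in an ending like _2 or _b are one class to them, and where a whole thing is asked for, a point or a joint stands for the part that bears it (a point fixed in the world has none). Each returns a list of dicts, best first, with "score" (0 to 1); they miss things now and then, are a little off and sometimes report something else, mostly with a low value. They report only what shows in the picture. A call takes as long as a camera call.
- env.look_for(picture, target): "extent" ([left, top, right, bottom] in pixels, round what is visible of it).
- env.regions_of(picture, target): "mask" (400x640 bool, what is visible of it) and "extent" ([left, top, right, bottom] in pixels, round what is visible of it).
The state is a dict: "clock": time; "joint_pos": joint angles; "qvel": joint speeds; "tau": joint torques, N m; "tool_pos": TCP position; "tcp_rot": TCP orientation; "contact_force": force on the tool from outside, world axes, zero at the start; "torque": the same for the moment, N m; "width": finger opening in m; "grip_force": force on a finger pad.
Only numpy, scipy, OpenCV 4.12 (cv2) and the standard library are available. Lean on these libraries where they do the work, as an engineer would, in place of code of your own. Each camera call takes 0.05 s, during which the arm holds its last target. There are 200 camera calls.

## Working session

There is one attempt and no reset: what is moved stays moved. The work goes in short steps, Python scripts to look and compute and a tool call to move; the robot and the scene stay as the last step left them, time stands still between calls to the robot, and variables do not carry over. Pictures are saved under pics/ and viewed, at most 10 in all, crops included, and the job is handed in when it is done.

Besides the shell and the picture viewer there is one more tool, called after "Emit:" as a command line: name --argument value ..., lists and objects as JSON in quotes. carry_out: Moves the arm, as the interface text tells. Its arguments: {"type":"object","properties":{"motion":{"type":"array","items":{"type":"array"}},"newtons":{"type":"number"}},"required":["motion"]}

```bash
ls; mkdir -p pics
cat > h.py <<'E'
import numpy as np, cv2
from station import env
def ray(c,uv):
    K=np.array(c["K"]);k=c["k1"]
    d=np.array([(uv[0]-K[0,2])/K[0,0],(uv[1]-K[1,2])/K[1,1]])
    s=d.copy()
    for _ in range(30): s=d/(1+k*(s@s))
    R=np.array(c["attitude"]);v=R@np.array([s[0],s[1],1.]);return np.array(c["origin"]),v/np.linalg.norm(v)
def at_z(c,uv,z):
    o,v=ray(c,uv);return o+v*(z-o[2])/v[2]
def proj(c,P):
    R=np.array(c["attitude"]);p=R.T@(np.array(P)-np.array(c["origin"]));s=p[:2]/p[2];s=s*(1+c["k1"]*(s@s))
    K=np.array(c["K"]);return np.array([K[0,0]*s[0]+K[0,2],K[1,1]*s[1]+K[1,2]])
def save(c,n,crop=None,sc=1):
    im=c["img"][:,:,::-1]
    if crop: im=im[crop[1]:crop[3],crop[0]:crop[2]]
    cv2.imwrite("pics/"+n,cv2.resize(im,None,fx=sc,fy=sc,interpolation=cv2.INTER_CUBIC))
def minrect(c,mask,z):
    cs,_=cv2.findContours(mask.astype(np.uint8),cv2.RETR_EXTERNAL,cv2.CHAIN_APPROX_NONE)
    q=max(cs,key=cv2.contourArea)[:,0,:]
    W=np.array([at_z(c,p,z)[:2] for p in q.astype(float)])
    (cx,cy),(w,h),a=cv2.minAreaRect((W*1000).astype(np.float32));return cx/1000,cy/1000,w,h,a
E
python3 - <<'E'
from h import *
t=env.camera("top");s=env.camera("side")
save(t,"top0.png");save(s,"side0.png")
for c,n in((t,"top"),(s,"side")): print(n,np.round(c["origin"],3),np.round(c["attitude"],3).tolist(),np.round(c["K"],1).tolist(),c["k1"])
Z=dict(panel=.005,scraper=.015,guard=.066,holster=.094,torch=.083,weight=.04,jar=.075,tape=.025,screwdriver=.013)
for n,z in Z.items():
    r=env.regions_of(t,n)[:2]
    for q in r: print(n,round(q["score"],2),np.round(q["extent"]).tolist(),np.round(minrect(t,q["mask"],z),3))
st=env.read_state();print(st["clock"],st["width"],np.round(st["tcp_rot"],3).tolist())
E
```

```text
pics
top [0.48  0.046 1.24 ] [[-0.005, -0.998, 0.062], [-1.0, 0.006, 0.005], [-0.006, -0.062, -0.998]] [[485.1, 0.0, 321.1], [0.0, 485.1, 200.8], [0.0, 0.0, 1.0]] -0.11930532616783456
side [ 0.13  -0.74   0.559] [[0.885, -0.201, 0.421], [-0.466, -0.418, 0.78], [0.019, -0.886, -0.464]] [[400.0, 0.0, 320.2], [0.0, 400.0, 190.1], [0.0, 0.0, 1.0]] 0.01309789708439218
panel 0.77 [286.0, 167.0, 405.0, 281.0] [ 4.99000e-01 -9.00000e-03  2.62738e+02  2.81296e+02  4.22300e+00]
scraper 0.8 [338.0, 182.0, 367.0, 263.0] [ 5.03000e-01 -3.20000e-02  1.98215e+02  5.23230e+01  1.23560e+01]
guard 0.57 [436.0, 154.0, 482.0, 198.0] [  0.614  -0.284  91.099 114.654   6.73 ]
guard 0.51 [295.0, 190.0, 312.0, 207.0] [ 0.564  0.095 36.448 36.494 89.686]
holster 0.69 [203.0, 172.0, 246.0, 218.0] [  0.572   0.286  90.    104.144  78.791]
torch 0.92 [201.0, 205.0, 221.0, 264.0] [  0.479   0.32   36.393 138.295  80.542]
weight 0.55 [293.0, 190.0, 309.0, 208.0] [ 0.565  0.097 39.734 37.303 89.686]
weight 0.27 [340.0, 182.0, 368.0, 264.0] [ 5.02000e-01 -3.00000e-02  1.91634e+02  4.90600e+01  1.16480e+01]
jar 0.7 [305.0, 128.0, 326.0, 150.0] [7.0400e-01 6.2000e-02 5.5941e+01 6.1619e+01 8.9632e+01]
tape 0.72 [359.0, 121.0, 390.0, 158.0] [ 7.1300e-01 -8.4000e-02  8.9063e+01  9.0191e+01  8.9311e+01]
tape 0.19 [298.0, 190.0, 311.0, 210.0] [ 0.566  0.096 37.406 35.537 44.776]
screwdriver 0.65 [158.0, 162.0, 172.0, 235.0] [  0.565   0.454  29.83  195.096  85.075]
0.55 0.08538756463735186 [[-0.9, 0.436, -0.0], [0.436, 0.9, -0.0], [-0.0, -0.0, -1.0]]
```

Run:
```python
import cv2
im=cv2.imread("pics/top0.png")
cv2.imwrite("pics/top0c.png",cv2.resize(im[110:290,140:500],None,fx=2.2,fy=2.2,interpolation=cv2.INTER_CUBIC))
```

```text
(no output)
```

View pics/top0c.png

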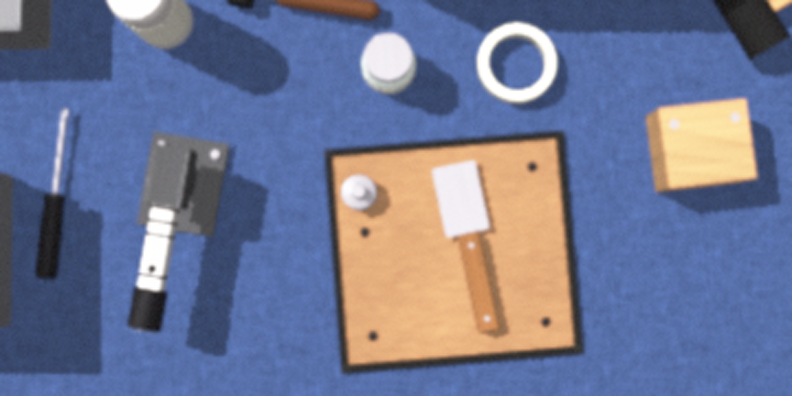

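View pics/side0.png

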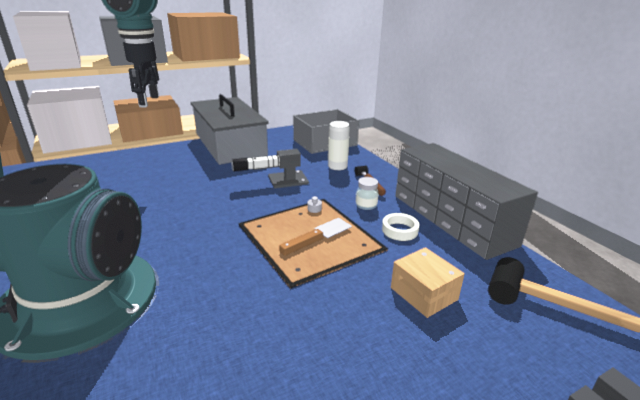

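The top view shows the scraper on the panel with its blade up-image (+x), the guard on the right (crop 705,145), and the holster and torch on the left with the head toward the robot (crop 147,310). The side view agrees. Next I'll fit the poses from the masks.

```bash
cat >> h.py <<'E'
from scipy.optimize import minimize
B={"guard":[(0,.09,-.05,.05,0,.066)],"panel":[(-.13,.13,-.14,.14,0,.005)],
"scraper":[(-.065,.05,-.012,.012,0,.02),(.05,.13,-.025,.025,.0085,.0115)],
"torch":[(-.045,.048,-.013,.013,-.013,.013),(-.09,-.045,-.019,.019,-.019,.019)]}
def sil(c,boxes,p,z,S=4):
    m=np.zeros((400*S,640*S),np.uint8);cy,sy=np.cos(p[2]),np.sin(p[2])
    for b in boxes:
        P=[proj(c,(p[0]+cy*x-sy*y,p[1]+sy*x+cy*y,z+w)) for x in b[:2] for y in b[2:4] for w in b[4:]]
        cv2.fillConvexPoly(m,cv2.convexHull(np.round((np.array(P)+.5)*S).astype(np.int32)),1)
    return m
def fit(n,views,p0,z):
    ms=[(c,cv2.resize(m.astype(np.uint8),None,fx=4,fy=4,interpolation=cv2.INTER_NEAREST)) for c,m in views]
    def cost(p):
        r=0
        for c,m in ms:
            s=sil(c,B[n],p,z);r+=1-(s&m).sum()/max(1,(s|m).sum())
        return r/len(ms)
    p0=np.array(p0);D=np.array([[.012,0,0],[0,.012,0],[0,0,.08]])
    r=minimize(cost,p0,method="Nelder-Mead",options=dict(initial_simplex=np.vstack([p0,p0+D]),maxfev=200,xatol=1e-4,fatol=1e-4))
    return r.x,r.fun
E
python3 - <<'E'
from h import *
t=env.camera("top");s=env.camera("side")
init=dict(panel=((.5,-.01,.07),0),scraper=((.48,-.04,.2),.005),guard=((.57,-.28,.11),0),torch=((.485,.32,-.16),.07))
for n,(p0,z) in init.items():
    v=[]
    for c in (t,s):
        r=env.regions_of(c,n)
        if r: v.append((c,r[0]["mask"]));
    for k in (v[:1],v[1:],v):
        if k: x,f=fit(n,k,p0,z);print(n,np.round(x,4),round(f,3))
E
```

```text
panel [ 0.499  -0.0099  0.0784] 0.139
panel [ 0.4977 -0.0075  0.0745] 0.16
panel [ 0.4982 -0.0083  0.0758] 0.151
scraper [ 0.4698 -0.0378  0.1978] 0.064
scraper [ 0.4717 -0.0342  0.2213] 0.084
scraper [ 0.4703 -0.0366  0.2021] 0.099
guard [ 0.5705 -0.298   0.1253] 0.038
guard [ 0.5722 -0.2945  0.1134] 0.038
guard [ 0.5709 -0.2959  0.1076] 0.046
torch [ 0.502   0.3186 -0.1541] 0.103
torch [ 0.5036  0.3223 -0.2587] 0.212
torch [ 0.5016  0.3185 -0.1805] 0.165
```

```bash
cat >> h.py <<'E'
def plan(P,yawy,n,hand,st=None):
    "rows to bring TCP to P and tool y heading to yawy (mod pi) in n rows; tool pointing down"
    st=st or env.read_state();R=np.array(st["tcp_rot"]);p=np.array(st["tool_pos"])
    h=np.arctan2(R[1,1],R[0,1]);d=(yawy-h+np.pi/2)%np.pi-np.pi/2
    tw=-d/n;dp=(np.array(P)-p)/n;rows=[]
    for i in range(n):
        c,s=np.cos(-tw),np.sin(-tw);v=R.T@dp/.025;rows.append([[round(float(x),2) for x in v],round(np.degrees(tw)/4,2),hand])
        R=np.array([[c,-s,0],[s,c,0],[0,0,1]])@R
    print(np.round(p,4),"q",np.round(st["joint_pos"],2),"t",round(st["clock"],2));print(str(rows).replace(" ",""))
E
python3 -c "
from h import *
plan((.470,-.037,.10),np.pi/2+.2,24,1)"
```

```text
[0.2287 0.4726 0.2313] q [ 0.96  0.26 -0.05  1.26  0.    1.42] t 1.05
[[[-0.73,-0.59,0.22],np.float64(-0.39),1],[[-0.72,-0.61,0.22],np.float64(-0.39),1],[[-0.7,-0.63,0.22],np.float64(-0.39),1],[[-0.68,-0.65,0.22],np.float64(-0.39),1],[[-0.66,-0.66,0.22],np.float64(-0.39),1],[[-0.65,-0.68,0.22],np.float64(-0.39),1],[[-0.63,-0.7,0.22],np.float64(-0.39),1],[[-0.61,-0.72,0.22],np.float64(-0.39),1],[[-0.59,-0.73,0.22],np.float64(-0.39),1],[[-0.57,-0.75,0.22],np.float64(-0.39),1],[[-0.55,-0.76,0.22],np.float64(-0.39),1],[[-0.53,-0.78,0.22],np.float64(-0.39),1],[[-0.51,-0.79,0.22],np.float64(-0.39),1],[[-0.48,-0.81,0.22],np.float64(-0.39),1],[[-0.46,-0.82,0.22],np.float64(-0.39),1],[[-0.44,-0.83,0.22],np.float64(-0.39),1],[[-0.42,-0.84,0.22],np.float64(-0.39),1],[[-0.39,-0.85,0.22],np.float64(-0.39),1],[[-0.37,-0.86,0.22],np.float64(-0.39),1],[[-0.35,-0.87,0.22],np.float64(-0.39),1],[[-0.32,-0.88,0.22],np.float64(-0.39),1],[[-0.3,-0.89,0.22],np.float64(-0.39),1],[[-0.27,-0.9,0.22],np.float64(-0.39),1],[[-0.25,-0.91,0.22],np.float64(-0.39),1]]
```

Emit:
carry_out --motion '[[[-0.73, -0.59, 0], -0.39, 1], [[-0.72, -0.61, 0], -0.39, 1], [[-0.7, -0.63, 0], -0.39, 1], [[-0.68, -0.65, 0], -0.39, 1], [[-0.66, -0.66, 0], -0.39, 1], [[-0.65, -0.68, 0], -0.39, 1], [[-0.63, -0.7, 0], -0.39, 1], [[-0.61, -0.72, 0], -0.39, 1]]'

```text
clock: 1.85
tool_pos: [0.3097, 0.3018, 0.2314]
tcp_rot: [[-0.973, 0.23, 0.0], [0.23, 0.973, 0.0], [-0.0, 0.0, -1.0]]
contact_force: [-0.1, -0.2, -0.2]
width: 0.0855
grip_force: 0.0
```

Emit:
carry_out --motion '[[[-0.59, -0.73, 0], -0.39, 1], [[-0.57, -0.75, 0], -0.39, 1], [[-0.55, -0.76, 0], -0.39, 1], [[-0.53, -0.78, 0], -0.39, 1], [[-0.51, -0.79, 0], -0.39, 1], [[-0.48, -0.81, 0], -0.39, 1], [[-0.46, -0.82, 0], -0.39, 1], [[-0.44, -0.83, 0], -0.39, 1]]'

```text
clock: 2.65
tool_pos: [0.3906, 0.1319, 0.2314]
tcp_rot: [[-1.0, 0.014, 0.0], [0.014, 1.0, 0.0], [-0.0, 0.0, -1.0]]
contact_force: [0.6, -0.1, 0.6]
width: 0.0855
grip_force: 0.0
```

Emit:
carry_out --motion '[[[-0.42, -0.84, 0.5], -0.39, 1], [[-0.39, -0.85, 0.6], -0.39, 1], [[-0.37, -0.86, 0.6], -0.39, 1], [[-0.35, -0.87, 0.6], -0.39, 1], [[-0.32, -0.88, 0.6], -0.39, 1], [[-0.3, -0.89, 0.6], -0.39, 1], [[-0.27, -0.9, 0.6], -0.39, 1], [[-0.25, -0.91, 0.6], -0.39, 1]]'

```text
clock: 3.45
tool_pos: [0.4714, -0.0376, 0.1133]
tcp_rot: [[-0.979, -0.202, 0.0], [-0.202, 0.979, -0.0], [-0.0, -0.0, -1.0]]
contact_force: [0.7, 0.1, 0.0]
width: 0.0854
grip_force: 0.0
```

```bash
sed -i 's/round(np.degrees(tw)\/4,2)/round(float(np.degrees(tw)\/4),2)/' h.py; python3 -c "
from h import *
plan((.470,-.037,.008),np.pi/2+.2,6,1)"
```

```text
[ 0.4714 -0.0376  0.1133] q [-0.25  0.25 -0.41  0.91  0.   -0.46] t 3.45
[[[0.01,0.01,0.7],0.01,1],[[0.01,0.01,0.7],0.01,1],[[0.01,0.01,0.7],0.01,1],[[0.01,0.01,0.7],0.01,1],[[0.01,0.01,0.7],0.01,1],[[0.01,0.01,0.7],0.01,1]]
```

Emit:
carry_out --motion '[[[0, 0, 0.7], 0, 1], [[0, 0, 0.7], 0, 1], [[0, 0, 0.7], 0, 1], [[0, 0, 0.7], 0, 1], [[0, 0, 0.7], 0, 1], [[0, 0, 0.7], 0, 1], [[0, 0, 0], 0, -1], [[0, 0, 0], 0, -1]]' --newtons 50

```text
clock: 4.25
tool_pos: [0.4711, -0.0366, 0.0091]
tcp_rot: [[-0.98, -0.201, -0.0], [-0.201, 0.98, 0.0], [0.0, 0.0, -1.0]]
contact_force: [-0.1, -0.7, 0.4]
width: 0.0593
grip_force: 0.0
```

Emit:
carry_out --motion '[[[0, 0, 0], 0, -1], [[0, 0, 0], 0, -1], [[0, 0, 0], 0, -1], [[0, 0, 0], 0, -1], [[0, 0, 0], 0, -1], [[0, 0, 0], 0, -1], [[0, 0, 0], 0, -1], [[0, 0, 0], 0, -1]]'

```text
clock: 5.05
tool_pos: [0.4715, -0.0367, 0.0097]
tcp_rot: [[-0.98, -0.201, 0.001], [-0.201, 0.98, -0.0], [-0.001, -0.001, -1.0]]
contact_force: [-1.3, 0.7, 10.1]
width: 0.0229
grip_force: 49.3
```

Emit:
carry_out --motion '[[[0, 0, -0.3], 0, -1], [[0, 0, -0.5], 0, -1], [[0, 0, -0.7], 0, -1], [[0, 0, -0.7], 0, -1], [[0, 0, -0.5], 0, -1], [[0, 0, -0.3], 0, -1], [[0, 0, 0], 0, -1], [[0, 0, 0], 0, -1]]'

```text
clock: 5.85
tool_pos: [0.4709, -0.0366, 0.0836]
tcp_rot: [[-0.98, -0.201, -0.0], [-0.201, 0.98, 0.0], [0.0, 0.0, -1.0]]
contact_force: [-0.3, 0.4, -2.0]
width: 0.0226
grip_force: 49.5
```

```bash
python3 -c "
from h import *
plan((.417,-.313,.064),np.pi/2+.11,13,-1)"
```

```text
[ 0.4709 -0.0366  0.0836] q [-0.25  0.27 -0.46  0.83  0.   -0.45] t 5.85
[[[0.33,-0.8,0.06],0.1,-1],[[0.33,-0.8,0.06],0.1,-1],[[0.32,-0.8,0.06],0.1,-1],[[0.32,-0.81,0.06],0.1,-1],[[0.31,-0.81,0.06],0.1,-1],[[0.3,-0.81,0.06],0.1,-1],[[0.3,-0.81,0.06],0.1,-1],[[0.29,-0.82,0.06],0.1,-1],[[0.29,-0.82,0.06],0.1,-1],[[0.28,-0.82,0.06],0.1,-1],[[0.28,-0.82,0.06],0.1,-1],[[0.27,-0.82,0.06],0.1,-1],[[0.26,-0.83,0.06],0.1,-1]]
```

Emit:
carry_out --motion '[[[0.33, -0.8, 0], 0.1, -1], [[0.33, -0.8, 0], 0.1, -1], [[0.32, -0.8, 0], 0.1, -1], [[0.32, -0.81, 0], 0.1, -1], [[0.31, -0.81, 0], 0.1, -1], [[0.3, -0.81, 0], 0.1, -1], [[0.3, -0.81, 0], 0.1, -1], [[0.29, -0.82, 0], 0.1, -1]]'

```text
clock: 6.65
tool_pos: [0.4375, -0.2072, 0.083]
tcp_rot: [[-0.989, -0.146, -0.001], [-0.146, 0.989, 0.001], [0.001, 0.001, -1.0]]
contact_force: [-0.3, 1.4, -0.9]
width: 0.0226
grip_force: 49.5
```

Emit:
carry_out --motion '[[[0.29, -0.82, 0.3], 0.1, -1], [[0.28, -0.82, 0.3], 0.1, -1], [[0.28, -0.82, 0.3], 0.1, -1], [[0.27, -0.82, 0.3], 0.1, -1], [[0.26, -0.83, 0.3], 0.1, -1], [[0, 0, 0.4], 0, -1], [[0, 0, 0], 0, -1], [[0, 0, 0], 0, -1]]'

```text
clock: 7.45
tool_pos: [0.4173, -0.3122, 0.0359]
tcp_rot: [[-0.994, -0.112, -0.001], [-0.112, 0.994, 0.001], [0.001, 0.001, -1.0]]
contact_force: [-0.7, -0.0, -0.7]
width: 0.0229
grip_force: 49.5
```

Run:
```python
from h import *
t=env.camera("top");s=env.camera("side")
st=env.read_state();p=st["tool_pos"];print(np.round(p,4),np.round(st["joint_pos"],2),st["clock"])
v=[]
for c in (t,s):
    r=env.regions_of(c,"scraper")
    print([(round(q["score"],2),np.round(q["extent"])) for q in r[:2]])
    # predicted tip, blade corners
    for y in (-.025,.025): 
        cy,sy=np.cos(.11),np.sin(.11);print("pred tip corner",np.round(proj(c,(p[0]+.13*cy-y*sy,p[1]+.13*sy+y*cy,p[2]+.005)),1))
save(s,"side1.png",(300,200,560,370),3);save(t,"top1.png",(400,130,520,290),4)
```

```text
[ 0.4177 -0.3124  0.0365] [-0.8   0.4  -0.42  0.76  0.   -0.91] 7.55
[(0.69, array([452., 202., 478., 285.]))]
pred tip corner [471.1 201.9]
pred tip corner [451.6 204.2]
[(0.87, array([309., 285., 409., 342.])), (0.71, array([383., 214., 418., 243.]))]
pred tip corner [410.8 297.9]
pred tip corner [392.1 282.7]
```

View pics/side1.png

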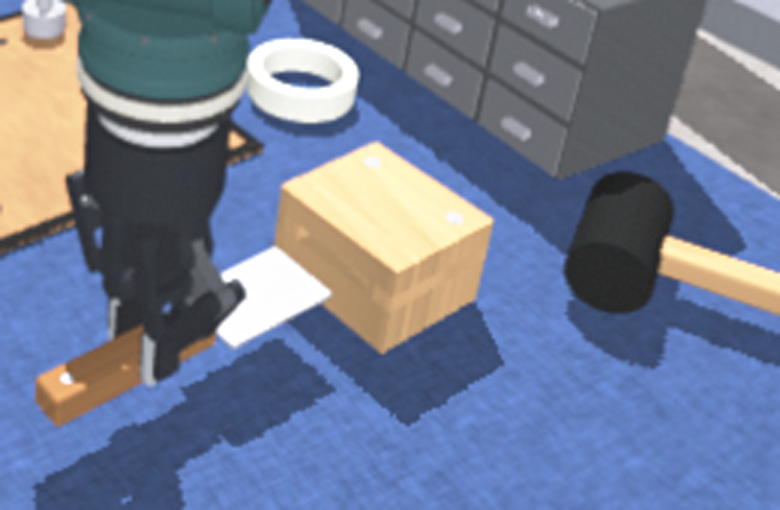

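View pics/top1.png

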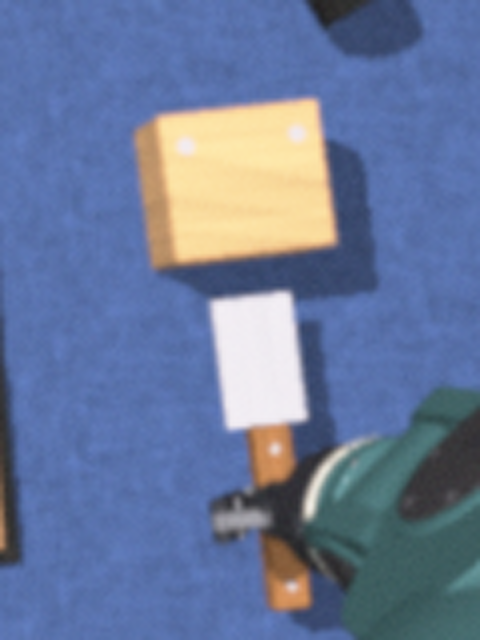

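Run:
```python
from h import *
t=env.camera("top");s=env.camera("side")
f=lambda c,z,*uv:[np.round(at_z(c,q,z)[:2],4) for q in uv]
print("top tip",f(t,.0415,(453.2,205),(472.7,202.8)),"blade rear",f(t,.0415,(457.2,237),(476.5,234.5)))
print("side tip",f(s,.0415,(410,297.7),(391.7,282.7)))
for c in(t,s):
    r=env.regions_of(c,"guard"); x,k=fit("guard",[(c,r[0]["mask"])],(.571,-.296,.115),0);print("guard",np.round(x,4),round(k,3))
    print("mouth",np.round(x[:2],4))
```

```text
top tip [array([ 0.5421, -0.2772]), array([ 0.5473, -0.327 ])] blade rear [array([ 0.4624, -0.2858]), array([ 0.4681, -0.335 ])]
side tip [array([ 0.5487, -0.322 ]), array([ 0.5435, -0.2731])]
guard [ 0.572  -0.2971  0.1075] 0.031
mouth [ 0.572  -0.2971]
guard [ 0.5716 -0.2945  0.1035] 0.068
mouth [ 0.5716 -0.2945]
```

The blade is level, about 27 mm short of the mouth (side px 410,298 and 392,283), and within about 1 mm laterally.

Emit:
carry_out --motion '[[[-0.3, 0.05, 0.04], 0, -1], [[-0.5, 0, 0], 0, -1], [[-0.5, 0, 0], 0, -1], [[-0.5, 0, 0], 0, -1], [[-0.5, 0, 0], 0, -1], [[-0.5, 0, 0], 0, -1], [[-0.5, 0, 0], 0, -1], [[-0.2, 0, 0], 0, -1]]'

```text
clock: 8.65
tool_pos: [0.5058, -0.3019, 0.0352]
tcp_rot: [[-0.994, -0.112, 0.0], [-0.112, 0.994, -0.0], [-0.0, -0.0, -1.0]]
contact_force: [-0.6, 0.4, -1.2]
width: 0.0225
grip_force: 49.5
```

Emit:
carry_out --motion '[[[-0.3, 0, 0], 0, -1], [[0, 0, 0], 0, -1], [[0, 0, 0], 0, -0.5], [[0, 0, 0], 0, 0], [[0, 0, 0], 0, 0.5], [[0, 0, 0], 0, 1], [[0, 0, 0], 0, 1], [[0, 0, 0], 0, 1]]'

```text
clock: 9.45
tool_pos: [0.5118, -0.3013, 0.0353]
tcp_rot: [[-0.994, -0.112, -0.0], [-0.112, 0.994, -0.0], [0.0, -0.0, -1.0]]
contact_force: [0.2, 0.1, -0.5]
width: 0.0858
grip_force: 0.0
```

Emit:
carry_out --motion '[[[0, 0, -0.4], 0, 1], [[0, 0, -0.8], 0, 1], [[0, 0, -1], 0, 1], [[0, 0, -1], 0, 1], [[0, 0, -1], 0, 1], [[0, 0, -1], 0, 1], [[0, 0, -1], 0, 1], [[0, 0, -1], 0, 1]]'

```text
clock: 10.25
tool_pos: [0.5117, -0.3011, 0.2172]
tcp_rot: [[-0.994, -0.112, 0.0], [-0.112, 0.994, -0.0], [-0.0, -0.0, -1.0]]
contact_force: [-0.9, 0.4, 0.2]
width: 0.0856
grip_force: 0.0
```

Run:
```python
from h import *
s=env.camera("side");t=env.camera("top")
save(s,"side2.png",(300,200,560,370),3)
for c in (t,s):
    r=env.regions_of(c,"scraper"); print([(round(q["score"],2),np.round(q["extent"])) for q in r[:2]])
st=env.read_state();print(np.round(st["tool_pos"],3),np.round(st["joint_pos"],3),st["clock"])
```

```text
[(0.85, array([450., 193., 473., 248.]))]
[(0.66, array([355., 278., 422., 326.]))]
[ 0.512 -0.301  0.216] [-0.669  0.387  0.096  1.279 -0.    -0.781] 10.45
```

View pics/side2.png

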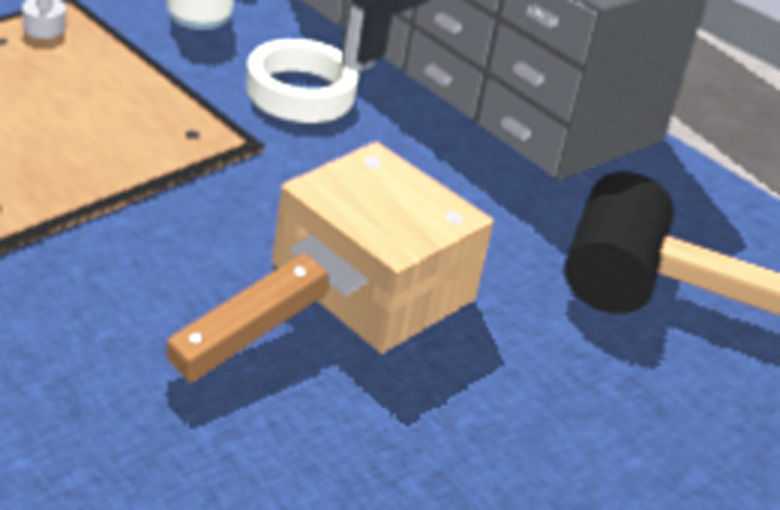

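Blade is fully in the slot and the scraper is released (mouth around px 330,265). The moves only offer shift and twist, so I'll test whether the tool tilts at the reach limit.

Emit:
carry_out --motion '[[[-0.8, -0.6, -0.2], 0, 1], [[-0.8, -0.6, -0.2], 0, 1], [[-0.8, -0.6, -0.2], 0, 1], [[-0.8, -0.6, -0.2], 0, 1], [[-0.8, -0.6, 0], 0, 1], [[-0.8, -0.6, 0], 0, 1], [[-0.8, -0.6, 0], 0, 1], [[-0.8, -0.6, 0], 0, 1]]'

```text
clock: 11.25
tool_pos: [0.6841, -0.4025, 0.2345]
tcp_rot: [[-0.994, -0.112, -0.001], [-0.112, 0.994, 0.001], [0.001, 0.001, -1.0]]
contact_force: [1.0, -0.7, 1.7]
width: 0.0851
grip_force: 0.0
```

Emit:
carry_out --motion '[[[-0.8, -0.6, 0], 0, 1], [[-0.8, -0.6, 0], 0, 1], [[-0.8, -0.6, 0], 0, 1], [[-0.8, -0.6, 0], 0, 1], [[0, 0, 0], 0, 1], [[0, 0, 0], 0, 1], [[0, 0, 0], 0, 1], [[0, 0, 0], 0, 1]]'

```text
clock: 12.05
tool_pos: [0.7297, -0.4298, 0.2173]
tcp_rot: [[-0.993, -0.111, 0.039], [-0.112, 0.993, -0.025], [-0.036, -0.029, -0.999]]
contact_force: [0.3, 0.6, 0.6]
width: 0.0852
grip_force: 0.0
```

Run:
```python
from h import *
st=env.read_state();print(np.round(st["tool_pos"],3),np.round(st["joint_pos"],3),st["clock"],np.round(st["tcp_rot"],3).tolist())
```

```text
[ 0.73  -0.43   0.217] [-0.629  1.015  1.367  1.877  0.003 -0.741] 12.05 [[-0.993, -0.111, 0.039], [-0.112, 0.993, -0.025], [-0.036, -0.029, -0.999]]
```

Emit:
carry_out --motion '[[[-0.8, -0.6, 0], 0, 1], [[-0.8, -0.6, 0], 0, 1], [[-0.8, -0.6, 0], 0, 1], [[-0.8, -0.6, 0], 0, 1], [[-0.8, -0.6, 0], 0, 1], [[-0.8, -0.6, 0], 0, 1], [[-0.8, -0.6, 0], 0, 1], [[-0.8, -0.6, 0], 0, 1]]'

```text
clock: 12.85
tool_pos: [0.8032, -0.4729, 0.1736]
tcp_rot: [[-0.983, -0.103, 0.154], [-0.119, 0.988, -0.098], [-0.142, -0.114, -0.983]]
contact_force: [-0.2, 0.9, 0.4]
width: 0.0855
grip_force: 0.0
```

Emit:
carry_out --motion '[[[0.8, 0.6, 0], 0, 1], [[0.8, 0.6, 0], 0, 1], [[0.8, 0.6, 0], 0, 1], [[0.8, 0.6, 0], 0, 1], [[0.8, 0.6, 0], 0, 1], [[0.8, 0.6, 0], 0, 1], [[0.8, 0.6, 0], 0, 1], [[0.8, 0.6, 0], 0, 1]]'

```text
clock: 13.65
tool_pos: [0.6586, -0.3887, 0.1452]
tcp_rot: [[-0.983, -0.103, 0.154], [-0.119, 0.988, -0.098], [-0.142, -0.114, -0.983]]
contact_force: [1.3, -0.8, -0.1]
width: 0.0856
grip_force: 0.0
```

Run:
```python
from h import *
st=env.read_state();print(np.round(st["tool_pos"],3),np.round(st["joint_pos"],3),st["clock"],np.round(st["tcp_rot"],3).tolist())
```

```text
[ 0.659 -0.389  0.145] [-0.645  0.58   0.22   1.027  0.014 -0.756] 13.65 [[-0.983, -0.103, 0.154], [-0.119, 0.988, -0.098], [-0.142, -0.114, -0.983]]
```

The tilt gained at the limit persists, so the tool can be tilted. Plan: push against the inner limit so the fingers point back toward the robot, grasp the torch tilted like that, then twist about the tool's z, which tips the head down. First, fit the kinematics.

```bash
cat > kin.py <<'E'
import numpy as np
from scipy.optimize import least_squares
D=[([.965,.263,-.048,1.259],(.2287,.4726,.2313)),([-.25,.25,-.41,.91],(.4714,-.0376,.1133)),([-.25,.27,-.46,.83],(.4709,-.0366,.0836)),([-.8,.4,-.42,.76],(.4177,-.3124,.0365)),([-.669,.387,.096,1.279],(.512,-.301,.216)),([-.645,.58,.22,1.027],(.659,-.389,.145)),([-.629,1.015,1.367,1.877],(.730,-.430,.217))]
def fk(k,q):
    a,b,c,h,L,d,e=k;A=q[1]-q[2];T=A+q[3]  # T=pi/2 tool down
    rho=c+a*np.sin(q[1])+b*np.cos(A)+e*np.sin(A)+L*np.cos(T);z=h+a*np.cos(q[1])-b*np.sin(A)+e*np.cos(A)-L*np.sin(T)
    C,S=np.cos(q[0]),np.sin(q[0]);return np.array([rho*C-d*S,rho*S+d*C,z])
r=least_squares(lambda k:np.concatenate([fk(k,q)-p for q,p in D]+[[.01*(k[4]-.3)]]),[.45,.4,0,.3,.3,.08,0])
k=r.x
if __name__=="__main__":
    print(np.round(k,3),np.abs(r.fun).max())
    for q2 in np.arange(-.6,.7,.2):
        q=[0,q2,-1.18,np.pi/2-q2-1.18];p=fk(k,q);dq=(fk(k,[0,q2+.01,-1.18,q[3]-.01])-p)/.01
        print(round(q2,2),"tcp",np.round(p,3),"tangent",np.round(dq[[0,2]],3))
E
python3 kin.py
```

```text
[ 0.586  0.371 -0.003  0.15   0.42   0.082  0.052] 0.003270077655165904
-0.6 tcp [0.004 0.082 0.054] tangent [ 0.324 -0.009]
-0.4 tcp [0.069 0.082 0.046] tangent [ 0.316 -0.074]
-0.2 tcp [0.13  0.082 0.026] tangent [ 0.295 -0.135]
0.0 tcp [ 0.186  0.082 -0.007] tangent [ 0.262 -0.191]
0.2 tcp [ 0.235  0.082 -0.05 ] tangent [ 0.219 -0.239]
0.4 tcp [ 0.274  0.082 -0.101] tangent [ 0.167 -0.278]
0.6 tcp [ 0.302  0.082 -0.16 ] tangent [ 0.109 -0.306]
```

```bash
cat >> h.py <<'E'
from scipy.spatial.transform import Rotation as Ro
def plan2(P,tx,n,hand,st=None,show=True):
    "rows to TCP P, twisting about tool z so that tool y is perpendicular to horizontal dir tx"
    st=st or env.read_state();R=np.array(st["tcp_rot"]);p=np.array(st["tool_pos"]);tx=np.array(tx)
    # y cos a - x sin a  (turn a about tool z: y'=-sin a x+cos a y)
    a=np.arctan2(R[:,1]@tx,R[:,0]@tx);a=(a+np.pi/2)%np.pi-np.pi/2
    tw=a/n;dp=(np.array(P)-p)/n
    print(np.round(p,4),"t",round(st["clock"],2),"twist deg",np.degrees(a).round(1),"q",np.round(st["joint_pos"],2))
    for i in range(n):
        v=R.T@dp/.025;print([[round(float(x),2) for x in v],round(float(np.degrees(tw)/4),2),hand],end=",")
        R=R@Ro.from_rotvec([0,0,tw]).as_matrix()
    print()
E
python3 - <<'E'
from h import *
t=env.camera("top")
r=env.regions_of(t,"torch")
for y in (-.1,-.22): x,f=fit("torch",[(t,r[0]["mask"])],(.50,.32,y),.07);print(np.round(x,4),round(f,3))
print(np.round(minrect(t,r[0]["mask"],.08),3))
tx=(np.cos(.165),-np.sin(.165),0)
plan2((.50,.3175,.17),tx,30,1)
E
```

```text
Traceback (most recent call last):
IndexError: list index out of range
```

Run:
```python
from h import *
tx=(np.cos(.165),-np.sin(.165),0)
plan2((.50,.3175,.17),tx,32,1)
```

```text
[ 0.6572 -0.3877  0.145 ] t 13.75 twist deg 15.5 q [-0.65  0.58  0.22  1.03  0.01 -0.76]
[[0.08, 0.89, -0.15], 0.12, 1],[[0.09, 0.89, -0.15], 0.12, 1],[[0.1, 0.89, -0.15], 0.12, 1],[[0.11, 0.89, -0.15], 0.12, 1],[[0.11, 0.88, -0.15], 0.12, 1],[[0.12, 0.88, -0.15], 0.12, 1],[[0.13, 0.88, -0.15], 0.12, 1],[[0.14, 0.88, -0.15], 0.12, 1],[[0.14, 0.88, -0.15], 0.12, 1],[[0.15, 0.88, -0.15], 0.12, 1],[[0.16, 0.88, -0.15], 0.12, 1],[[0.17, 0.88, -0.15], 0.12, 1],[[0.17, 0.87, -0.15], 0.12, 1],[[0.18, 0.87, -0.15], 0.12, 1],[[0.19, 0.87, -0.15], 0.12, 1],[[0.2, 0.87, -0.15], 0.12, 1],[[0.2, 0.87, -0.15], 0.12, 1],[[0.21, 0.87, -0.15], 0.12, 1],[[0.22, 0.86, -0.15], 0.12, 1],[[0.23, 0.86, -0.15], 0.12, 1],[[0.23, 0.86, -0.15], 0.12, 1],[[0.24, 0.86, -0.15], 0.12, 1],[[0.25, 0.86, -0.15], 0.12, 1],[[0.25, 0.85, -0.15], 0.12, 1],[[0.26, 0.85, -0.15], 0.12, 1],[[0.27, 0.85, -0.15], 0.12, 1],[[0.28, 0.85, -0.15], 0.12, 1],[[0.28, 0.85, -0.15], 0.12, 1],[[0.29, 0.84, -0.15], 0.12, 1],[[0.3, 0.84, -0.15], 0.12, 1],[[0.3, 0.84, -0.15], 0.12, 1],[[0.31, 0.84, -0.15], 0.12, 1],
```

Emit:
carry_out --motion '[[[0.08, 0.89, -0.3], 0.12, 1], [[0.09, 0.89, -0.3], 0.12, 1], [[0.1, 0.89, -0.3], 0.12, 1], [[0.11, 0.89, -0.3], 0.12, 1], [[0.11, 0.88, -0.3], 0.12, 1], [[0.12, 0.88, -0.3], 0.12, 1], [[0.13, 0.88, -0.15], 0.12, 1], [[0.14, 0.88, -0.15], 0.12, 1]]'

```text
clock: 14.55
tool_pos: [0.6173, -0.2101, 0.1748]
tcp_rot: [[-0.987, -0.036, 0.155], [-0.052, 0.994, -0.098], [-0.15, -0.105, -0.983]]
contact_force: [0.1, 0.6, 0.5]
width: 0.0852
grip_force: 0.0
```

Emit:
carry_out --motion '[[[0.14, 0.88, -0.15], 0.12, 1], [[0.15, 0.88, -0.15], 0.12, 1], [[0.16, 0.88, -0.15], 0.12, 1], [[0.17, 0.88, -0.15], 0.12, 1], [[0.17, 0.87, -0.15], 0.12, 1], [[0.18, 0.87, -0.15], 0.12, 1], [[0.19, 0.87, -0.15], 0.12, 1], [[0.2, 0.87, -0.15], 0.12, 1]]'

```text
clock: 15.35
tool_pos: [0.5779, -0.0335, 0.1817]
tcp_rot: [[-0.987, 0.03, 0.155], [0.015, 0.995, -0.097], [-0.157, -0.094, -0.983]]
contact_force: [0.8, -0.4, -0.5]
width: 0.0853
grip_force: 0.0
```

Emit:
carry_out --motion '[[[0.2, 0.87, -0.15], 0.12, 1], [[0.21, 0.87, -0.15], 0.12, 1], [[0.22, 0.86, -0.15], 0.12, 1], [[0.23, 0.86, -0.15], 0.12, 1], [[0.23, 0.86, -0.15], 0.12, 1], [[0.24, 0.86, -0.15], 0.12, 1], [[0.25, 0.86, -0.15], 0.12, 1], [[0.25, 0.85, -0.15], 0.12, 1]]'

```text
clock: 16.15
tool_pos: [0.5381, 0.1432, 0.1886]
tcp_rot: [[-0.983, 0.096, 0.155], [0.082, 0.992, -0.097], [-0.163, -0.082, -0.983]]
contact_force: [-0.2, -0.3, -0.1]
width: 0.0857
grip_force: 0.0
```

Run:
```python
from h import *
t=env.camera("top")
r=env.regions_of(t,"torch")
if r:
    print(r[0]["score"],r[0]["extent"])
    for y in (-.1,-.22): x,f=fit("torch",[(t,r[0]["mask"])],(.50,.32,y),.07);print(np.round(x,4),round(f,3))
save(t,"top3.png",(150,140,330,290),4)
tx=(np.cos(.165),-np.sin(.165),0)
plan2((.50,.3175,.17),tx,9,1)
```

```text
[0.5378 0.1442 0.1886] t 16.25 twist deg 4.1 q [ 0.18  0.25 -0.2   0.98 -0.12  0.26]
[[0.24, 0.76, -0.02], 0.11, 1],[[0.25, 0.75, -0.02], 0.11, 1],[[0.25, 0.75, -0.02], 0.11, 1],[[0.26, 0.75, -0.02], 0.11, 1],[[0.26, 0.75, -0.02], 0.11, 1],[[0.27, 0.75, -0.02], 0.11, 1],[[0.28, 0.74, -0.02], 0.11, 1],[[0.28, 0.74, -0.02], 0.11, 1],[[0.29, 0.74, -0.02], 0.11, 1],
```

View pics/top3.png

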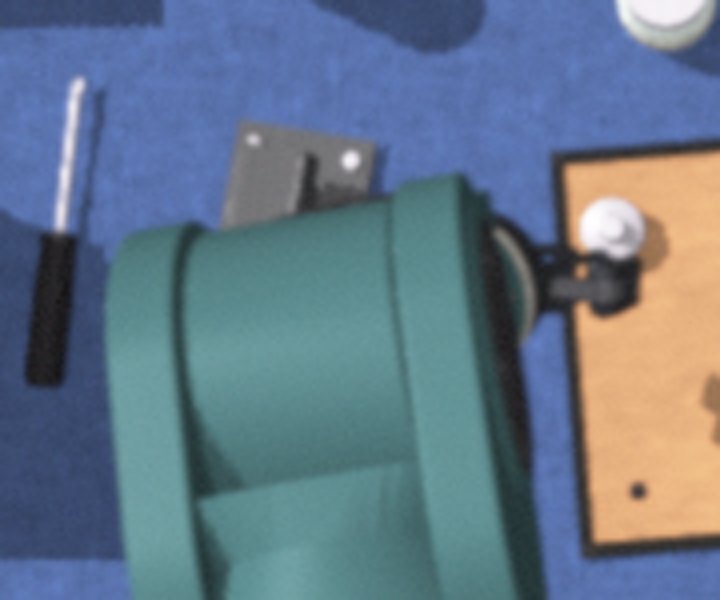

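Run:
```python
from h import *
t=env.camera("top")
a=at_z(t,(205.9,259.1),.083);b=at_z(t,(213.6,205.5),.083)
u=(b-a)/np.linalg.norm(b-a);print(a,b,np.arctan2(u[1],u[0]),a+.09*u,np.linalg.norm(b-a))
for y in (-.15,-.17):
  for X in((-.09,-.019),(-.09,.019),(-.045,-.019),(.048,-.013),(.048,.013)):
    c,s=np.cos(y),np.sin(y);uv=proj(t,(.502+c*X[0]-s*X[1],.3186+s*X[0]+c*X[1],.083));print(y,X,np.round((uv-[140,110])*2.2))
```

```text
[0.41349182 0.32841128 0.083     ] [0.54197624 0.31036425 0.083     ] -0.13954789567701065 [0.50261693 0.31589269 0.083     ] 0.1297456822573051
-0.15 (-0.09, -0.019) [159. 331.]
-0.15 (-0.09, 0.019) [125. 326.]
-0.15 (-0.045, -0.019) [165. 290.]
-0.15 (0.048, -0.013) [173. 205.]
-0.15 (0.048, 0.013) [149. 202.]
-0.17 (-0.09, -0.019) [157. 331.]
-0.17 (-0.09, 0.019) [123. 325.]
-0.17 (-0.045, -0.019) [164. 290.]
-0.17 (0.048, -0.013) [173. 205.]
-0.17 (0.048, 0.013) [150. 201.]
```

```bash
python3 -c "
import cv2
im=cv2.imread('pics/top0.png')
cv2.imwrite('pics/t0z.png',cv2.resize(im[165:275,185:260],None,fx=5,fy=5,interpolation=cv2.INTER_CUBIC))"
```

```text
(no output)
```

View pics/t0z.png

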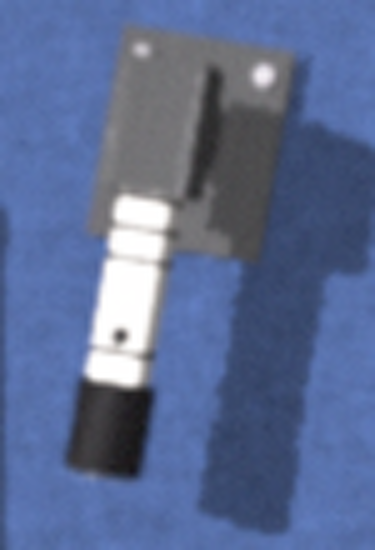

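Torch from the zoom: lens end at crop (104,472), tube mouth at (146,199), which gives torch ≈ (0.502, 0.317), yaw ≈ -0.16.

Emit:
carry_out --motion '[[[0.24, 0.84, 0.0], 0.13, 1], [[0.25, 0.84, 0.0], 0.13, 1], [[0.25, 0.84, 0.0], 0.13, 1], [[0.26, 0.84, 0.0], 0.13, 1], [[0.26, 0.84, 0.0], 0.13, 1], [[0.27, 0.84, 0.0], 0.13, 1], [[0.28, 0.84, 0.0], 0.13, 1], [[0.28, 0.84, 0.0], 0.13, 1]]'

```text
clock: 17.1
tool_pos: [0.5081, 0.3144, 0.1664]
tcp_rot: [[-0.974, 0.168, 0.154], [0.154, 0.983, -0.097], [-0.167, -0.071, -0.983]]
contact_force: [0.0, 0.6, 0.2]
width: 0.0857
grip_force: 0.0
```

Run:
```python
from h import *
tx=(np.cos(.16),-np.sin(.16),0)
plan2((.50,.316,.0485),tx,8,1)
s=env.camera("side");save(s,"side3.png",(190,100,350,220),4.8)
```

```text
[0.5081 0.3144 0.1664] t 17.1 twist deg -0.5 q [ 0.49  0.36 -0.1   1.02 -0.16  0.65]
[[0.14, 0.04, 0.57], -0.02, 1],[[0.14, 0.04, 0.57], -0.02, 1],[[0.14, 0.04, 0.57], -0.02, 1],[[0.14, 0.04, 0.57], -0.02, 1],[[0.14, 0.04, 0.57], -0.02, 1],[[0.14, 0.04, 0.57], -0.02, 1],[[0.14, 0.04, 0.57], -0.02, 1],[[0.14, 0.04, 0.57], -0.02, 1],
```

View pics/side3.png

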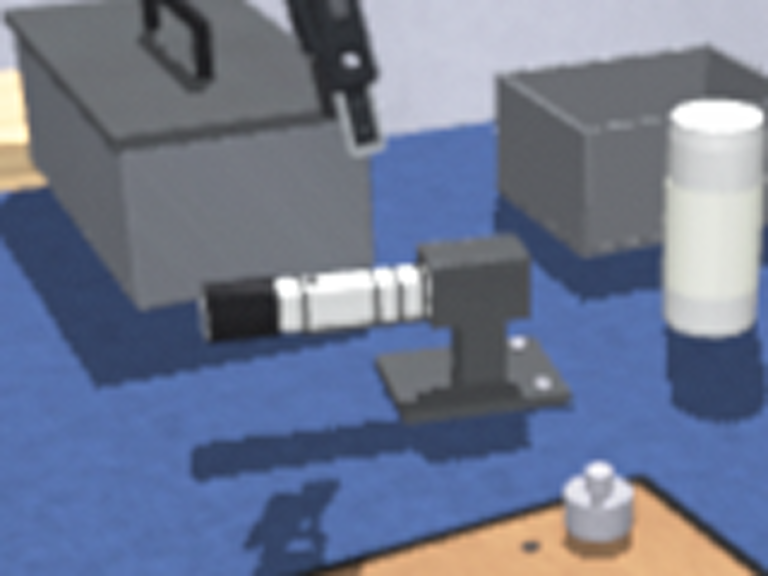

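Emit:
carry_out --motion '[[[0.14, 0.04, 0.57], 0, 1], [[0.14, 0.04, 0.57], 0, 1], [[0.14, 0.04, 0.57], 0, 1], [[0.14, 0.04, 0.57], 0, 1], [[0.14, 0.04, 0.57], 0, 1], [[0.14, 0.04, 0.57], 0, 1], [[0.14, 0.04, 0.57], 0, 1], [[0.14, 0.04, 0.57], 0, 1]]'

```text
clock: 17.95
tool_pos: [0.4999, 0.3146, 0.0486]
tcp_rot: [[-0.974, 0.167, 0.154], [0.154, 0.983, -0.097], [-0.168, -0.071, -0.983]]
contact_force: [0.6, -0.5, -1.1]
width: 0.0853
grip_force: 0.0
```

Emit:
carry_out --motion '[[[0, 0, 0], 0, -1], [[0, 0, 0], 0, -1], [[0, 0, 0], 0, -1], [[0, 0, 0], 0, -1], [[0, 0, 0], 0, -1], [[0, 0, 0], 0, -1], [[0, 0, 0], 0, -1], [[0, 0, 0], 0, -1]]' --newtons 80

```text
clock: 18.75
tool_pos: [0.4994, 0.3154, 0.0499]
tcp_rot: [[-0.974, 0.167, 0.155], [0.153, 0.984, -0.096], [-0.168, -0.07, -0.983]]
contact_force: [0.6, 0.1, 5.9]
width: 0.025
grip_force: 78.1
```

Run:
```python
from h import *
st=env.read_state();print(np.round(st["tool_pos"],4),np.round(st["contact_force"],1),st["width"],st["grip_force"])
u=-np.array((np.cos(.16),-np.sin(.16),0));R=np.array(st["tcp_rot"])
print("per 20mm out",R.T@(u*.02)/.025,"per 3mm up",R.T@[0,0,.003]/.025)
```

```text
[0.4994 0.3154 0.0499] [0.6 0.1 5.9] 0.02498217067620353 78.14973950386047
per 20mm out [ 0.78857091 -0.00616963 -0.1346026 ] per 3mm up [-0.02020518 -0.00843217 -0.1179858 ]
```

Emit:
carry_out --motion '[[[0, 0, -0.06], 0, -1], [[0.4, 0, -0.07], 0, -1], [[0.4, 0, -0.07], 0, -1], [[0.6, 0, -0.1], 0, -1], [[0.6, 0, -0.1], 0, -1], [[0.8, 0, -0.13], 0, -1], [[0.8, 0, -0.13], 0, -1], [[0.8, 0, -0.13], 0, -1]]'

```text
clock: 19.55
tool_pos: [0.3864, 0.3338, 0.0501]
tcp_rot: [[-0.974, 0.166, 0.153], [0.153, 0.983, -0.098], [-0.166, -0.072, -0.983]]
contact_force: [0.5, -0.2, -1.6]
width: 0.0252
grip_force: 78.6
```

Run:
```python
from h import *
s=env.camera("side");t=env.camera("top")
save(s,"side4.png",(170,80,350,220),4.3)
r=env.regions_of(s,"torch");print([(round(q["score"],2),np.round(q["extent"])) for q in r])
st=env.read_state();print(np.round(st["tool_pos"],4),np.round(st["contact_force"],1),st["width"],st["clock"])
```

```text
[(0.63, array([192., 158., 261., 179.]))]
[0.3867 0.334  0.0502] [-0.2  0.4 -1.1] 0.02493706280910097 19.7
```

View pics/side4.png

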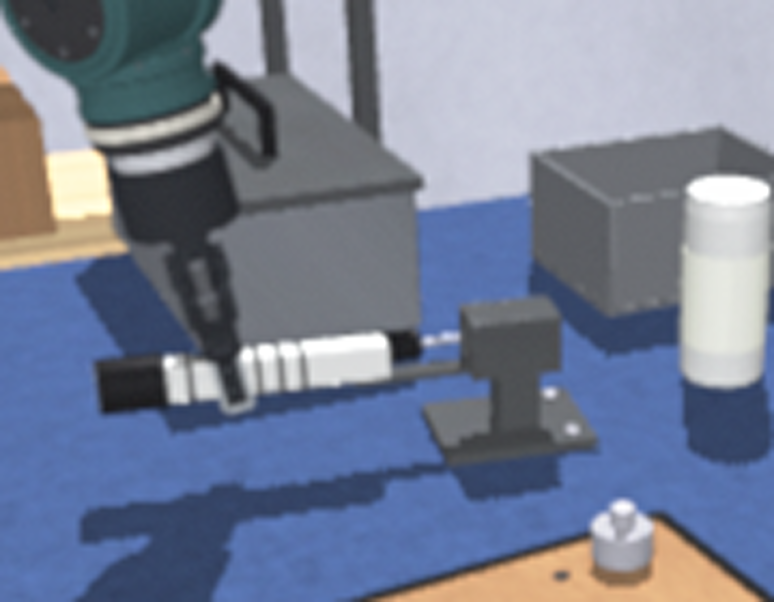

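Torch is out and level (lens end near px 100,385, tail near 390,360), clear of the tube mouth. I'll lift it and head for the outer limit.

```bash
cat >> h.py <<'E'
R0=np.array([[-0.974,0.167,0.155],[0.153,0.984,-0.096],[-0.168,-0.07,-0.983]])
TXt=R0.T@np.array([np.cos(.16),-np.sin(.16),0]);TOt=R0.T@np.array([.0026,.0016,.0201])
MID=np.array([.498,-.009,.005])
def torch(R,p):
    x=R@TXt;o=p+R@TOt;d=MID-o;al=d@x
    print("torch o",np.round(o,3),"lens",np.round(o-.09*x,3),"below deg",np.degrees(np.arcsin(x[2])).round(1),"head yaw",np.degrees(np.arctan2(-x[1],-x[0])).round(0),"mid along",round(al,3),"off",np.round(d-al*x,3))
E
python3 - <<'E'
from h import *
st=env.read_state();torch(np.array(st["tcp_rot"]),st["tool_pos"])
plan2((.387,.334,.17),(np.cos(.16),-np.sin(.16),0),5,-1)
st["tool_pos"]=np.array([.387,.334,.17])
plan2((.65,.15,.36),(np.cos(.12),np.sin(.12),0),19,-1,st)
E
```

```text
torch o [0.389 0.336 0.07 ] lens [0.3  0.35 0.07] below deg -0.1 head yaw 171.0 mid along 0.162 off [-0.051 -0.319 -0.065]
[0.3867 0.334  0.0502] t 19.7 twist deg -0.4 q [ 0.65  0.34 -0.48  0.68 -0.17  0.8 ]
[[-0.16, -0.07, -0.94], -0.02, -1],[[-0.16, -0.07, -0.94], -0.02, -1],[[-0.16, -0.07, -0.94], -0.02, -1],[[-0.16, -0.07, -0.94], -0.02, -1],[[-0.16, -0.07, -0.94], -0.02, -1],
[0.387 0.334 0.17 ] t 19.7 twist deg -16.5 q [ 0.65  0.34 -0.48  0.68 -0.17  0.8 ]
[[-0.66, -0.32, -0.27], -0.22, -1],[[-0.66, -0.33, -0.27], -0.22, -1],[[-0.65, -0.34, -0.27], -0.22, -1],[[-0.65, -0.35, -0.27], -0.22, -1],[[-0.64, -0.36, -0.27], -0.22, -1],[[-0.64, -0.37, -0.27], -0.22, -1],[[-0.63, -0.38, -0.27], -0.22, -1],[[-0.63, -0.39, -0.27], -0.22, -1],[[-0.62, -0.4, -0.27], -0.22, -1],[[-0.62, -0.41, -0.27], -0.22, -1],[[-0.61, -0.42, -0.27], -0.22, -1],[[-0.6, -0.42, -0.27], -0.22, -1],[[-0.6, -0.43, -0.27], -0.22, -1],[[-0.59, -0.44, -0.27], -0.22, -1],[[-0.58, -0.45, -0.27], -0.22, -1],[[-0.58, -0.46, -0.27], -0.22, -1],[[-0.57, -0.47, -0.27], -0.22, -1],[[-0.56, -0.48, -0.27], -0.22, -1],[[-0.55, -0.49, -0.27], -0.22, -1],
```

Emit:
carry_out --motion '[[[-0.1, -0.04, -0.5], 0, -1], [[-0.16, -0.07, -0.94], 0, -1], [[-0.16, -0.07, -0.94], 0, -1], [[-0.16, -0.07, -0.94], 0, -1], [[-0.16, -0.07, -0.94], 0, -1], [[-0.66, -0.32, -0.4], -0.22, -1], [[-0.66, -0.33, -0.4], -0.22, -1], [[-0.65, -0.34, -0.4], -0.22, -1]]'

```text
clock: 20.5
tool_pos: [0.4291, 0.3049, 0.1986]
tcp_rot: [[-0.981, 0.121, 0.153], [0.107, 0.99, -0.097], [-0.163, -0.079, -0.983]]
contact_force: [-0.6, 0.1, -2.5]
width: 0.0252
grip_force: 78.7
```

Emit:
carry_out --motion '[[[-0.65, -0.35, -0.27], -0.22, -1], [[-0.64, -0.36, -0.27], -0.22, -1], [[-0.64, -0.37, -0.27], -0.22, -1], [[-0.63, -0.38, -0.27], -0.22, -1], [[-0.63, -0.39, -0.27], -0.22, -1], [[-0.62, -0.4, -0.27], -0.22, -1], [[-0.62, -0.41, -0.27], -0.22, -1], [[-0.61, -0.42, -0.27], -0.22, -1]]'

```text
clock: 21.3
tool_pos: [0.54, 0.2265, 0.2781]
tcp_rot: [[-0.988, 0.0, 0.153], [-0.015, 0.995, -0.097], [-0.152, -0.098, -0.983]]
contact_force: [0.0, 0.1, -1.9]
width: 0.025
grip_force: 78.7
```

Emit:
carry_out --motion '[[[-0.6, -0.42, -0.27], -0.22, -1], [[-0.6, -0.43, -0.27], -0.22, -1], [[-0.59, -0.44, -0.27], -0.22, -1], [[-0.58, -0.45, -0.27], -0.22, -1], [[-0.58, -0.46, -0.27], -0.22, -1], [[-0.57, -0.47, -0.27], -0.22, -1], [[-0.9, 0, -0.7], -0.22, -1], [[-0.9, 0, -0.7], -0.22, -1]]'

```text
clock: 22.1
tool_pos: [0.6619, 0.1773, 0.3791]
tcp_rot: [[-0.981, -0.12, 0.153], [-0.136, 0.986, -0.097], [-0.139, -0.116, -0.983]]
contact_force: [1.6, 0.8, -2.1]
width: 0.0249
grip_force: 78.8
```

Emit:
carry_out --motion '[[[-1, 0, -1], 0, -1], [[-1, 0, -1], 0, -1], [[-1, 0, -1], 0, -1], [[-1, 0, -1], 0, -1], [[-1, 0, -1], 0, -1], [[-1, 0, -1], 0, -1], [[-1, 0, -1], 0, -1], [[-1, 0, -1], 0, -1]]'

```text
clock: 22.9
tool_pos: [0.6535, 0.1737, 0.4826]
tcp_rot: [[-0.975, -0.121, 0.188], [-0.14, 0.986, -0.086], [-0.175, -0.111, -0.978]]
contact_force: [-0.4, -0.1, -1.5]
width: 0.0252
grip_force: 79.8
```

Run:
```python
from h import *
st=env.read_state();R=np.array(st["tcp_rot"]);print(np.round(st["tool_pos"],3),np.round(st["joint_pos"],3),st["clock"],R.round(3).tolist());torch(R,st["tool_pos"])
```

```text
[0.653 0.174 0.483] [ 0.191  0.658  1.367  2.11  -0.121  0.048] 22.9 [[-0.975, -0.121, 0.188], [-0.14, 0.986, -0.086], [-0.175, -0.111, -0.978]]
torch o [0.655 0.177 0.503] lens [0.566 0.165 0.502] below deg 0.4 head yaw -172.0 mid along -0.184 off [ 0.025 -0.162 -0.496]
```

Emit:
carry_out --motion '[[[-1, 0, 1], 0, -1], [[-1, 0, 1], 0, -1], [[-1, 0, 1], 0, -1], [[-1, 0, 1], 0, -1], [[-1, 0, 1], 0, -1], [[-1, 0, 1], 0, -1], [[-1, 0, 1], 0, -1], [[-1, 0, 1], 0, -1]]'

```text
clock: 23.7
tool_pos: [0.857, 0.1755, 0.2944]
tcp_rot: [[-0.965, -0.122, 0.23], [-0.143, 0.987, -0.078], [-0.218, -0.109, -0.97]]
contact_force: [1.0, -0.4, -1.8]
width: 0.0251
grip_force: 79.8
```

Emit:
carry_out --motion '[[[-1, 0, -0.4], 0, -1], [[-1, 0, -0.4], 0, -1], [[-1, 0, -0.4], 0, -1], [[-1, 0, -0.4], 0, -1], [[-1, 0, -0.4], 0, -1], [[-1, 0, -0.4], 0, -1], [[-1, 0, -0.4], 0, -1], [[-1, 0, -0.4], 0, -1]]'

```text
clock: 24.5
tool_pos: [0.9057, 0.1792, 0.3396]
tcp_rot: [[-0.915, -0.123, 0.383], [-0.154, 0.987, -0.05], [-0.372, -0.104, -0.922]]
contact_force: [-0.3, 1.3, -2.3]
width: 0.0249
grip_force: 79.8
```

```bash
cat > s.py <<'E'
from h import *
st=env.read_state();R=np.array(st["tcp_rot"]);print(np.round(st["tool_pos"],3),np.round(st["joint_pos"],3),st["clock"],R.round(3).tolist());torch(R,st["tool_pos"])
E
python3 s.py
```

```text
[0.906 0.179 0.34 ] [ 0.139  0.901  1.366  1.653 -0.102 -0.026] 24.5 [[-0.915, -0.123, 0.383], [-0.154, 0.987, -0.05], [-0.372, -0.104, -0.922]]
torch o [0.903 0.182 0.36 ] lens [0.816 0.168 0.341] below deg 12.2 head yaw -171.0 mid along -0.495 off [ 0.073 -0.116 -0.25 ]
```

Emit:
carry_out --motion '[[[-1, 0, -0.3], 0, -1], [[-1, 0, -0.3], 0, -1], [[-1, 0, -0.3], 0, -1], [[-1, 0, -0.3], 0, -1], [[-1, 0, -0.2], 0, -1], [[-1, 0, -0.2], 0, -1], [[-1, 0, -0.2], 0, -1], [[-1, 0, -0.2], 0, -1]]'

```text
clock: 25.3
tool_pos: [0.9537, 0.1845, 0.3851]
tcp_rot: [[-0.844, -0.124, 0.522], [-0.159, 0.987, -0.023], [-0.512, -0.102, -0.853]]
contact_force: [-0.0, -0.7, -2.0]
width: 0.0249
grip_force: 79.8
```

Emit:
carry_out --motion '[[[-1, 0, -0.2], 0, -1], [[-1, 0, -0.2], 0, -1], [[-1, 0, -0.2], 0, -1], [[-1, 0, -0.2], 0, -1], [[-1, 0, -0.2], 0, -1], [[-1, 0, -0.2], 0, -1], [[-1, 0, -0.2], 0, -1], [[-1, 0, -0.2], 0, -1]]'

```text
clock: 26.1
tool_pos: [0.9889, 0.191, 0.4463]
tcp_rot: [[-0.752, -0.124, 0.647], [-0.161, 0.987, 0.003], [-0.639, -0.102, -0.762]]
contact_force: [-0.7, -0.5, -2.1]
width: 0.0251
grip_force: 79.9
```

Emit:
carry_out --motion '[[[-1, 0, -0.2], 0, -1], [[-1, 0, -0.2], 0, -1], [[-1, 0, -0.2], 0, -1], [[-1, 0, -0.2], 0, -1], [[-1, 0, -0.2], 0, -1], [[-1, 0, -0.2], 0, -1], [[-1, 0, -0.2], 0, -1], [[-1, 0, -0.2], 0, -1]]'

```text
clock: 26.9
tool_pos: [1.0048, 0.1979, 0.5252]
tcp_rot: [[-0.645, -0.124, 0.754], [-0.159, 0.987, 0.026], [-0.748, -0.103, -0.656]]
contact_force: [-0.3, 0.5, -3.3]
width: 0.0248
grip_force: 79.9
```

```bash
python3 s.py
```

```text
[1.005 0.198 0.525] [ 0.137  0.802  1.366  1.282 -0.077 -0.07 ] 26.9 [[-0.645, -0.124, 0.754], [-0.159, 0.987, 0.026], [-0.748, -0.103, -0.656]]
torch o [0.994 0.199 0.542] lens [0.925 0.184 0.486] below deg 38.7 head yaw -167.0 mid along -0.749 off [ 0.075 -0.081 -0.068]
```

Emit:
carry_out --motion '[[[-1, 0, -0.1], 0, -1], [[-1, 0, -0.1], 0, -1], [[-1, 0, -0.1], 0, -1], [[-1, 0, -0.1], 0, -1], [[0, 0, 0], 0, -1], [[0, 0, 0], 0, -1], [[0, 0, 0], 0, -1], [[0, 0, 0], 0, -1]]'

```text
clock: 27.7
tool_pos: [1.0124, 0.2014, 0.5615]
tcp_rot: [[-0.588, -0.123, 0.799], [-0.157, 0.987, 0.037], [-0.794, -0.104, -0.6]]
contact_force: [0.1, 0.3, -2.2]
width: 0.0252
grip_force: 79.9
```

```bash
python3 s.py
python3 - <<'E'
from h import *
import kin
st=env.read_state();R=np.array(st["tcp_rot"]);p=np.array(st["tool_pos"])
x=R@TXt;tgt=MID+.30*x-R@TOt;print("tgt tcp",tgt.round(3));d=tgt-p;n=22
print("row",n,np.round(R.T@d/n/.025,3))
E
```

```text
[1.012 0.201 0.561] [ 0.138  0.785  1.366  1.227 -0.074 -0.075] 27.7 [[-0.588, -0.123, 0.799], [-0.157, 0.987, 0.037], [-0.794, -0.104, -0.6]]
torch o [1.    0.202 0.578] lens [0.936 0.187 0.516] below deg 42.9 head yaw -167.0 mid along -0.783 off [ 0.057 -0.079 -0.039]
tgt tcp [0.724 0.041 0.193]
row 22 [ 0.885 -0.154 -0.028]
```

Emit:
carry_out --motion '[[[0.5, -0.1, 0], 0, -1], [[0.88, -0.15, -0.03], 0, -1], [[0.88, -0.15, -0.03], 0, -1], [[0.88, -0.15, -0.03], 0, -1], [[0.88, -0.15, -0.03], 0, -1], [[0.88, -0.15, -0.03], 0, -1], [[0.88, -0.15, -0.03], 0, -1], [[0.88, -0.15, -0.03], 0, -1]]'

```text
clock: 28.5
tool_pos: [0.9226, 0.1507, 0.4462]
tcp_rot: [[-0.588, -0.123, 0.8], [-0.157, 0.987, 0.037], [-0.794, -0.103, -0.599]]
contact_force: [1.1, -0.3, -1.7]
width: 0.0251
grip_force: 79.9
```

Emit:
carry_out --motion '[[[0.88, -0.15, -0.03], 0, -1], [[0.88, -0.15, -0.03], 0, -1], [[0.88, -0.15, -0.03], 0, -1], [[0.88, -0.15, -0.03], 0, -1], [[0.88, -0.15, -0.03], 0, -1], [[0.88, -0.15, -0.03], 0, -1], [[0.8, -0.15, -0.03], 0, -1], [[0.5, -0.1, 0], 0, -1]]'

```text
clock: 29.3
tool_pos: [0.8248, 0.0962, 0.321]
tcp_rot: [[-0.589, -0.123, 0.799], [-0.156, 0.987, 0.037], [-0.793, -0.103, -0.601]]
contact_force: [0.6, 0.3, -2.5]
width: 0.0249
grip_force: 79.9
```

```bash
python3 s.py
python3 - <<'E'
from h import *
st=env.read_state();R=np.array(st["tcp_rot"]);p=np.array(st["tool_pos"])
x=R@TXt;tgt=MID+.30*x-R@TOt;d=tgt-p;n=8
print("row",n,np.round(R.T@d/n/.025,3))
E
```

```text
[0.825 0.096 0.321] [ 0.008  0.249 -0.292  0.103  0.031 -0.153] 29.3 [[-0.589, -0.123, 0.799], [-0.156, 0.987, 0.037], [-0.793, -0.103, -0.601]]
torch o [0.813 0.097 0.337] lens [0.748 0.082 0.276] below deg 42.8 head yaw -167.0 mid along -0.468 off [ 0.02  -0.027 -0.014]
row 8 [ 0.847 -0.146 -0.026]
```

Emit:
carry_out --motion '[[[0.85, -0.15, -0.03], 0, -1], [[0.85, -0.15, -0.03], 0, -1], [[0.85, -0.15, -0.03], 0, -1], [[0.85, -0.15, -0.03], 0, -1], [[0.85, -0.15, -0.03], 0, -1], [[0.85, -0.15, -0.03], 0, -1], [[0.85, -0.15, -0.03], 0, -1], [[0.7, -0.13, -0.03], 0, -1]]'

```text
clock: 30.1
tool_pos: [0.7263, 0.041, 0.1963]
tcp_rot: [[-0.588, -0.123, 0.799], [-0.156, 0.987, 0.037], [-0.794, -0.103, -0.6]]
contact_force: [-0.3, -1.4, -1.9]
width: 0.0255
grip_force: 79.9
```

```bash
python3 s.py
python3 - <<'E'
from h import *
s=env.camera("side");t=env.camera("top");st=env.read_state();R=np.array(st["tcp_rot"]);p=np.array(st["tool_pos"])
x=R@TXt;o=p+R@TOt
for c,n in((s,"side"),(t,"top")):
    print(n,"pred lens",proj(c,o-.09*x).round(),"tail",proj(c,o+.105*x).round(),"mid",proj(c,MID).round(),[(round(q["score"],2),np.round(q["extent"]).tolist()) for k in("torch","panel","scraper","weight","jar","tape","screwdriver") for q in env.look_for(c,k)[:1]])
im=np.hstack([s["img"][130:330,200:470],t["img"][110:310,240:500]])[:,:,::-1]
cv2.imwrite("pics/fin.png",cv2.resize(im,None,fx=1.5,fy=1.5,interpolation=cv2.INTER_CUBIC))
E
```

```text
[0.726 0.041 0.196] [-0.102  0.224 -0.74  -0.316  0.118 -0.219] 30.1 [[-0.588, -0.123, 0.799], [-0.156, 0.987, 0.037], [-0.794, -0.103, -0.6]]
torch o [0.714 0.042 0.212] lens [0.65  0.027 0.151] below deg 42.9 head yaw -167.0 mid along -0.304 off [ 0.001  0.    -0.001]
side pred lens [358. 165.] tail [400. 104.] mid [310. 235.] [(0.6, [356.0, 102.0, 403.0, 168.0]), (0.75, [241.0, 198.0, 385.0, 287.0]), (0.71, [354.0, 278.0, 422.0, 328.0]), (0.68, [304.0, 197.0, 320.0, 214.0]), (0.69, [358.0, 178.0, 378.0, 211.0]), (0.58, [383.0, 215.0, 418.0, 242.0]), (0.6, [237.0, 154.0, 273.0, 171.0])]
top pred lens [332. 156.] tail [316.  78.] mid [345. 224.] [(0.67, [312.0, 78.0, 334.0, 138.0]), (0.57, [285.0, 168.0, 402.0, 274.0]), (0.69, [453.0, 192.0, 471.0, 250.0]), (0.73, [359.0, 120.0, 391.0, 158.0]), (0.58, [309.0, 131.0, 312.0, 129.0]), (0.62, [359.0, 122.0, 391.0, 157.0]), (0.91, [156.0, 161.0, 170.0, 235.0])]
```

View pics/fin.png

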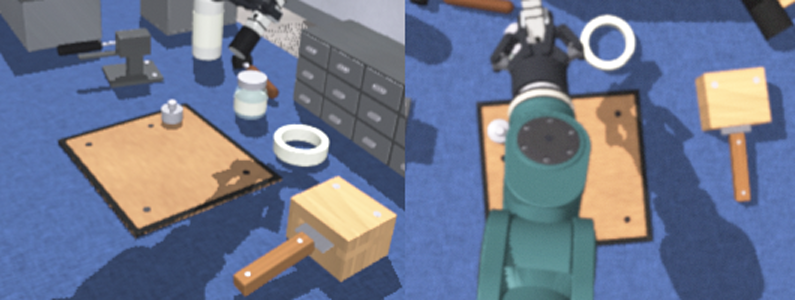

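Torch held at 43° with the beam on the panel's middle. The detected extents match the predicted lens (358,165) and tail (400,104). Scraper is still in the guard and the bystanders haven't moved. Handing in.

Emit:
carry_out --motion '[[[0, 0, 0], 0, -1], [[0, 0, 0], 0, -1], [[0, 0, 0], 0, -1], [[0, 0, 0], 0, -1], [[0, 0, 0], 0, -1], [[0, 0, 0], 0, -1], [[0, 0, 0], 0, -1], [[0, 0, 0], 0, -1]]'

```text
clock: 31.7
tool_pos: [0.7273, 0.0413, 0.1973]
tcp_rot: [[-0.587, -0.123, 0.8], [-0.156, 0.987, 0.037], [-0.794, -0.103, -0.599]]
contact_force: [0.2, -0.1, -2.4]
width: 0.0252
grip_force: 79.9
```

```bash
python3 s.py; python3 -c "
from station import env
print(env.job_done())"
```

```text
[0.727 0.041 0.197] [-0.101  0.224 -0.737 -0.314  0.118 -0.218] 31.7 [[-0.587, -0.123, 0.8], [-0.156, 0.987, 0.037], [-0.794, -0.103, -0.599]]
torch o [0.715 0.042 0.213] lens [0.651 0.027 0.152] below deg 42.9 head yaw -167.0 mid along -0.305 off [ 0.001  0.    -0.   ]
the job is handed in; nothing more can be done
None
```

I handed the job in at about 32 s, with no verdict returned: the scraper's blade is in the guard's slot and released, and the torch is held still, about 43° below level, lens about 21 cm from the panel and aimed at its middle.

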